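Level the resin-pouring board with its bull's-eye level

ROBOT

A 6-joint arm with a two-finger parallel gripper is mounted at the origin on the work surface. World frame = base frame: x ahead of the robot, y to its left, z up, the work surface at z = 0. Lengths are in mm, angles in rad, forces in N, time in s.
With the tool pointing down it reaches from about 350 to 975 mm from the base axis. Payload 7.1 kg.
Tool frame: the origin (TCP) lies at the very end of the fingers, on their centre line; the grasp point (between the pads) lies ctrl.hold_point_z behind it (ctrl.hold_point_z is the distance from the TCP to the grasp point, in mm); z points along the fingers, y is the line along which they close (so a half turn about z gives the same grasp; the last joint's range is limited). The gripper opens to 88 mm and grips with 3 to 60 N. Pads are 20 mm wide; open, the fingers measure 115 mm over their backs; the gripper's body (75 mm by 178 mm) begins 61 mm behind the grasp point.
Start: joints at [-1.356, 0.423, 1.63, -0, 1.089, -0.019], TCP at [144.817, -607.974, 222.675] pointing down, gripper open.
Joint ranges: [-3, 3], [-0.9, 2.11], [0.09, 2.58], [-1.31, 4.45], [0.11, 2.69], [-2.54, 2.54]. Speed limits (rad/s): [2.39, 2.39, 3.01, 3.14, 3.14, 3.14].

INTERFACE

Orientations are given as a rotation vector (axis times angle).
In Python, from workcell import ctrl gives the robot as it stands. The module is installed in compiled form; this text tells all that it offers.
- The arm moves only by the shell command python3 -m creep 'ROWS'. ROWS is JSON, a list of rows, each an object with "translation": the shift along the tool's x, y, z in mm, a list of three; "angular": the turn, a rotation vector about the tool's x, y, z in rad, a list of three; "jaw": the opening, from 0 (shut) to 1 (fully open). A call has exactly 8 rows; each row is the pose to reach, as a shift and turn from the pose commanded when the call began, along the tool's axes at that moment; what a row does not reach only later rows make up. A row lasts 1/8 s, in which the tool goes at most 62.5 mm and 10.7 degrees, less where a joint would pass 70% of its speed; a pose out of reach is approached as far as the arm can. A call with a gripper value outside its range is refused whole. The fingers move at their own pace and stop on an object; the grip force is fixed at half the most. Time passes only in rows, so rows that repeat a pose let the fingers close, or fill a call up. It gives the time, the measured TCP pose, the force, the opening and the grip force at its end, in the units of the state.
- ctrl.get_obs(): the state, without advancing time (a new reading comes with each control period).
- ctrl.get_image(name): name is "scene" or "top" or "wrist"; returns the picture (400x640x3 uint8, red, green, blue); there is no depth.
- ctrl.camera_info(name): a dict with "camera_matrix" (3x3 intrinsics, pixels), "world_from_camera" (4x4, takes a point from camera to world coordinates). Camera axes: x right, y up, looking along -z (the intrinsics and any distortion apply to the point x, -y, -z); pixel columns grow to the right and rows downward; lengths in mm; the calibration is good to about 2 mm. A picture is of the moment at which its call begins: read the wrist's pose just before it. camera_info takes no time and is no camera call; for the wrist camera it gives the pose at the moment of the call.
- ctrl.close_job(): hands the job in; it is judged then, once.
Trained networks look in the newest picture that a camera, given by its name, has taken for a name from the list of things; names that differ only in an ending like _2 or _b are one class to them, and where a whole thing is asked for, a point or a joint stands for the part that bears it (a point fixed in the world has none). Each returns a list of dicts, best first, with "score" (0 to 1); they miss things now and then, are a little off and sometimes report something else, mostly with a low value. They report only what shows in the picture. A call takes as long as a camera call. They do not tell look-alikes from the thing itself.
- ctrl.look_for(camera, label): "rect" ([left, top, right, bottom] in pixels, round what is visible of it).
The state is a dict: "t": time; "qpos": joint angles; "qvel": joint speeds; "joint_torque": joint torques, N m; "ee_pos": TCP position; "orientation": TCP orientation; "ft_force": force on the tool from outside, world axes, zero at the start; "moment": the same for the moment, N m; "width": finger opening in mm; "grasp_force": force on a finger pad.
Only numpy, scipy, OpenCV 4.12 (cv2) and the standard library are available. Lean on these libraries where they do the work, as an engineer would, in place of code of your own. Each camera call takes 0.05 s, during which the arm holds its last target. There are 200 camera calls.

TASK

The small river scene must sit level before resin is poured: set the red bull's-eye level, glass face up, fully down in the round pocket of the pouring board and let go of it, then turn the black knob of the board's front levelling screw until the bubble lies inside the black ring. Then press the level down into its pocket, firmly but without forcing it, and finish while still pressing, with the bubble still inside the ring; leave the two jars and the brush alone.

Things in the scene. Friction and masses are not known exactly. Their poses are not given: they have to be found in the camera images.
- level_centre (a point): Centre (half-way up) of the loose red bull's-eye level: a round puck, 64 mm in diameter, 20 mm high, 0.12 to 0.19 kg, standing glass up on the bench left or right of the board. z points out of the glass. Its flat top is a red rim (radius 25.5 to 32 mm) round a lime-green glass, solid and flush, with a black ring of inner radius 9 mm in the middle.
- bubble (a point): Centre of the pale round bubble (11.2 mm in diameter) under the level's glass, 7 mm above level_centre. It floats to the high side: 1.6 mm off the level's centre per mrad of tilt, at most 13 mm along each of the level's x and y axes. It creeps: give it about 2 s to settle. It is inside the ring when within 3.4 mm of the centre.
- pocket (a point): Centre of the floor of the round pocket in the pouring board: 68 mm in diameter, 7 mm deep, chamfered 2.5 mm; a seated level stands 13 mm proud. z is the board's normal; x points from the board's front edge (with the screw) to its rear edge. Seen along these axes the pocket lies 80 mm to +y of board_centre.
- board_centre (a point): Centre of the top face of the grey pouring board, 260 x 260 x 18 mm, top 45 mm above the bench. Axes as pocket. It cannot shift; it only tips about its two rear feet, 212 mm behind the screw. A wooden-framed river scene, 140 x 110 mm, 37 mm high with its bushes, is fixed on it round (25, -48) mm; two hex nuts 11 mm high stand at (112, +-110) mm.
- knob (a point): Centre of the black round knob of the front levelling screw: 36 mm in diameter, 20 mm high, underside 11 mm above the board, 66 mm above the bench, axis vertical; it keeps its height. Clockwise seen from above raises the board's front 2.25 mrad per rad, moving the settled bubble 3.6 mm to the front. At the start the front is too low by 1.5 to 2.9 rad of turn. Drag about 0.1 N m; it stays where left.
- jar_green_centre (a point): Bystander: centre of a clear square shaker jar of green foam with a yellow cap, 60 x 60 mm, 110 mm high (origin half-way up), on the bench at the other side of the board from the level.
- jar_orange_centre (a point): Bystander: the same kind of jar, orange foam and black cap, on the bench to the rear left of the board (origin half-way up).
- brush_grip (a point): Bystander: handle of a small flat brush, 160 mm long, lying on the bench to the rear right of the board.
There are look-alikes about, which are no part of the job. Of the things that look like the part that bears level_centre, the middle-sized one is meant.

How it is judged (in metres and radians):
On the way, in this order (a step that is already met when the one before it is completed fails the run):
1. the level is fully down in the pocket, glass face up, and let go (horizontal distance between level_centre and pocket below 0.003 m and z of level_centre in the frame of pocket below 0.0115 m and angle between level_centre's own z axis and vertical below 0.05 rad and contact force between the fingers and level below 0.3 N), for 0.3 s.
2. the knob has been turned until the board is level and the bubble lies inside the ring (horizontal distance between bubble and level_centre below 0.0038 m and angle between pocket's own z axis and vertical below 0.0024 rad and z of level_centre in the frame of pocket below 0.0115 m), for 0.5 s.
At the end, for the whole second after the job is handed in: level seated glass up in the pocket (3 mm sideways, 1.5 mm in depth), board level within 2.4 mrad, bubble within 3.8 mm of the ring's centre, and the fingers still pressing the level (over 1.5 N), which bears on the board with 4 to 30 N, its own weight of about 1.6 N included (all of step 2 and horizontal distance between level_centre and pocket below 0.003 m and angle between level_centre's own z axis and vertical below 0.05 rad and contact force between the fingers and level above 1.5 N and contact force between level and board between 4 and 30 N); the arm keeps its last pose, push and grip.
It fails at once if a jar or the brush is shifted by more than 20 mm (distance of any of jar_green_centre, jar_orange_centre, brush_grip from where it was at the start of the episode above 0.02 m).
It fails at once if the level is forced: it bears on the board with more than 45 N (contact force between level and board above 45 N).
It also fails if it takes over 72 s, if anything falls off the work surface, if the arm or the gripper's body presses on something with over 40 N, if the wrist force passes 120 N, or if a joint passes its speed limit or range.

## Working session

There is one attempt and no reset: what is moved stays moved. The work goes in short steps, Python scripts to look and compute and a shell command to move; the robot and the scene stay as the last step left them, time stands still between calls to the robot, and variables do not carry over. Pictures are saved under pics/ and viewed, at most 10 in all, crops included, and the job is handed in when it is done.

```bash
mkdir -p pics; python3 - <<'E'
from workcell import ctrl
import cv2
o=ctrl.get_obs();print({k:o[k] for k in('t','ee_pos','orientation','width','ft_force')},ctrl.hold_point_z)
for n in('top','scene'):
    im=ctrl.get_image(n);cv2.imwrite(f'pics/{n}0.png',im[:,:,::-1])
    print(n,ctrl.camera_info(n))
    for l in('level_centre','knob','pocket','board_centre'):
        print(l,[(d['rect'],round(d['score'],2)) for d in ctrl.look_for(n,l)][:5])
E
```

```text
{'t': 0.0, 'ee_pos': array([ 144.70261978, -607.42688618,  221.88492452]), 'orientation': array([-3.11858398e+00, -3.66220130e-01,  2.31646941e-04]), 'width': 87.73522184746014, 'ft_force': array([-0.06130251, -0.18122379,  0.25035071])} 18.700000000000003
top {'camera_matrix': array([[393.22999294,   0.        , 318.87474483],
       [  0.        , 393.22999294, 200.29152791],
       [  0.        ,   0.        ,   1.        ]]), 'world_from_camera': array([[ 1.10725455e-03,  9.95518622e-01, -9.45592230e-02,
         5.04515815e+02],
       [-9.99627381e-01,  3.68089880e-03,  2.70471906e-02,
         3.32865258e+01],
       [ 2.72740449e-02,  9.44940403e-02,  9.95151749e-01,
         1.01173704e+03],
       [ 0.00000000e+00,  0.00000000e+00,  0.00000000e+00,
         1.00000000e+00]])}
level_centre [([177.6, 226.1, 205.0, 248.2], 0.86), ([184.4, 191.2, 204.6, 205.7], 0.67), ([126.2, 230.7, 164.1, 266.8], 0.62), ([173.9, 133.6, 212.8, 168.8], 0.49)]
knob [([309.9, 249.6, 327.6, 264.9], 0.7)]
pocket [([265.0, 160.8, 373.7, 275.6], 0.78)]
board_centre [([262.9, 162.5, 375.4, 274.3], 0.9)]
scene {'camera_matrix': array([[481.54677956,   0.        , 324.36124848],
       [  0.        , 481.54677956, 201.47658501],
       [  0.        ,   0.        ,   1.        ]]), 'world_from_camera': array([[-5.47001639e-01, -6.10503154e-01,  5.72778409e-01,
         1.37615747e+03],
       [ 8.36937724e-01, -4.13547191e-01,  3.58488447e-01,
         5.15684840e+02],
       [ 1.80125748e-02,  6.75473626e-01,  7.37164112e-01,
         1.11634688e+03],
       [ 0.00000000e+00,  0.00000000e+00,  0.00000000e+00,
         1.00000000e+00]])}
level_centre [([417.1, 238.7, 439.1, 258.3], 0.94), ([451.1, 243.3, 482.8, 276.9], 0.87), ([401.5, 265.8, 419.4, 283.8], 0.65)]
knob [([333.9, 180.0, 345.7, 188.4], 0.46)]
pocket [([262.5, 164.7, 380.5, 261.2], 0.75)]
board_centre [([264.9, 168.4, 380.1, 256.4], 0.75)]
```

View pics/top0.png

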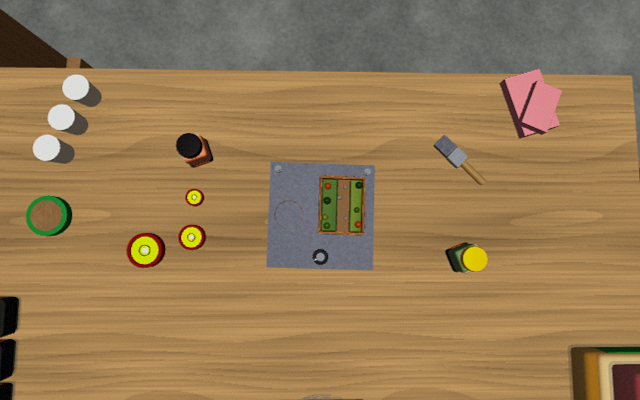

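View pics/scene0.png

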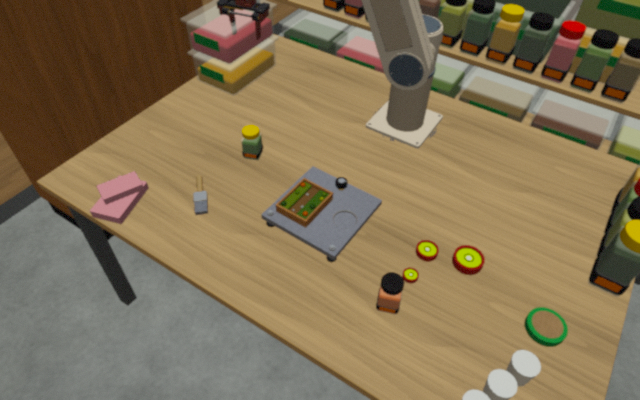

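Top view: the middle-sized level is at (192,237). The look-alikes are the small one at (194,197) and the large one at (146,250). The pocket ring is at (289,213), the knob at (320,257), the green jar at (468,258), the orange jar at (192,150) and the brush at (460,160). Next I'll localise these and crop the level candidates.

```bash
cat > h.py <<'E'
import numpy as np, cv2
from workcell import ctrl
from scipy.spatial.transform import Rotation as R
def ray(info,u,v,z):
    K=info['camera_matrix'];T=info['world_from_camera']
    d=np.linalg.inv(K)@[u,v,1];d=T[:3,:3]@[d[0],-d[1],-d[2]];c=T[:3,3]
    return c+d*(z-c[2])/d[2]
def proj(info,p):
    K=info['camera_matrix'];T=info['world_from_camera']
    q=T[:3,:3].T@(np.array(p)-T[:3,3]);q=K@[q[0],-q[1],-q[2]];return q[:2]/q[2]
def totool(dw):  # world shift -> current tool axes
    return R.from_rotvec(ctrl.get_obs()['orientation']).inv().apply(dw)
E
python3 - <<'E'
from h import *
i=ctrl.camera_info('top');im=cv2.imread('pics/top0.png')
hsv=cv2.cvtColor(im,cv2.COLOR_BGR2HSV)
m=((hsv[...,0]<8)|(hsv[...,0]>172)|((hsv[...,0]>22)&(hsv[...,0]<40)))&(hsv[...,1]>170)
n,lab,st,ce=cv2.connectedComponentsWithStats(m.astype(np.uint8))
for k in range(1,n):
    if st[k,4]>60: print(st[k],ce[k],ray(i,*ce[k],20).round(1))
for nm,p,z in(('pocket',(289,213),45),('knob',(319.5,256.5),86),('c1',(271,162.5),45),('c2',(375,165),45),('c3',(373,270),45),('c4',(267,268),45),('green',(474,259),110),('orange',(190,146),110)):
    print(nm,ray(i,*p,z).round(1))
w=ctrl.camera_info('wrist');o=ctrl.get_obs();Rt=R.from_rotvec(o['orientation']).as_matrix()
T=w['world_from_camera'];print('cam in tool',Rt.T@(T[:3,3]-o['ee_pos']),(Rt.T@T[:3,:3]).round(2),w['camera_matrix'])
cv2.imwrite('pics/c.png',cv2.resize(im[125:280,110:400],None,fx=2.7,fy=2.7,interpolation=2))
E
```

```text
[186 189  18  17 212] [194.20283019 197.06603774] [605.7 319.9  20. ]
[354 190   8  33 111] [359.16216216 207.45045045] [580.9 -95.9  20. ]
[178 225  27  25 489] [191.40286299 236.91411043] [506.  323.8  20. ]
[127 233  38  35 982] [145.40835031 249.85947047] [473.9 435.6  20. ]
[463 246  25  25 484] [474.51859504 258.29958678] [ 453.  -387.2   20. ]
pocket [564.7  80.4  45. ]
knob [460.7   6.5  86. ]
c1 [690.3 126.1  45. ]
c2 [ 685.6 -133.3   45. ]
c3 [ 426.1 -125.2   45. ]
c4 [431.2 132.5  45. ]
green [ 456.1 -347.8  110. ]
orange [715.3 307.2 110. ]
cam in tool [ 7.62862119e+01  6.56909603e-02 -1.61958926e+02] [[-0.    0.96  0.28]
 [ 1.    0.   -0.  ]
 [-0.    0.28 -0.96]] [[316.0641033    0.         319.00895158]
 [  0.         316.0641033  201.25403143]
 [  0.           0.           1.        ]]
```

View pics/c.png

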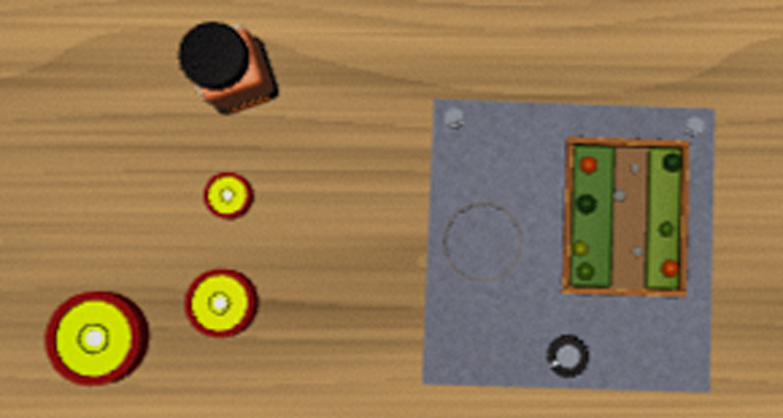

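The crop shows three bull's-eyes: small at crop (228,195), middle-sized (222,302) and large (95,338). I choose the middle-sized one, world ≈ (506,323). Its 27 px width fits 64 mm.

```bash
python3 -m creep '[{"translation":[428,-265,0],"angular":[0,0,-1.336],"jaw":1},{"translation":[428,-265,0],"angular":[0,0,-1.336],"jaw":1},{"translation":[428,-265,0],"angular":[0,0,-1.336],"jaw":1},{"translation":[428,-265,0],"angular":[0,0,-1.336],"jaw":1},{"translation":[428,-265,0],"angular":[0,0,-1.336],"jaw":1},{"translation":[428,-265,0],"angular":[0,0,-1.336],"jaw":1},{"translation":[428,-265,0],"angular":[0,0,-1.336],"jaw":1},{"translation":[428,-265,0],"angular":[0,0,-1.336],"jaw":1}]'
```

```text
t: 1.5
ee_pos: [498.8, -251.9, 223.0]
orientation: [2.219, 2.223, 0.0]
ft_force: [0.7, -1.1, 0.6]
width: 88.0
grasp_force: 0.0
```

```bash
python3 -m creep '[{"translation":[310,10,43],"angular":[0,0,0],"jaw":1},{"translation":[310,10,43],"angular":[0,0,0],"jaw":1},{"translation":[310,10,43],"angular":[0,0,0],"jaw":1},{"translation":[310,10,43],"angular":[0,0,0],"jaw":1},{"translation":[310,10,43],"angular":[0,0,0],"jaw":1},{"translation":[310,10,43],"angular":[0,0,0],"jaw":1},{"translation":[310,10,43],"angular":[0,0,0],"jaw":1},{"translation":[310,10,43],"angular":[0,0,0],"jaw":1}]'
python3 - <<'E'
from h import *
i=ctrl.camera_info('wrist');im=ctrl.get_image('wrist')[:,:,::-1].copy();cv2.imwrite('pics/w1.png',im)
np.save('w1.npy',i['world_from_camera'])
print(proj(i,(565,80,45)),proj(i,(461,6.5,86)),proj(i,(558,0,45)))
E
```

```text
t: 2.5
ee_pos: [507.9, 55.3, 179.9]
orientation: [2.224, 2.218, 0.0]
ft_force: [0.8, -0.8, 0.5]
width: 87.9
grasp_force: 0.0
[378.56983194 165.87996957] [265.68959925 256.33684012] [367.86314066 243.89732243]
```

View pics/w1.png

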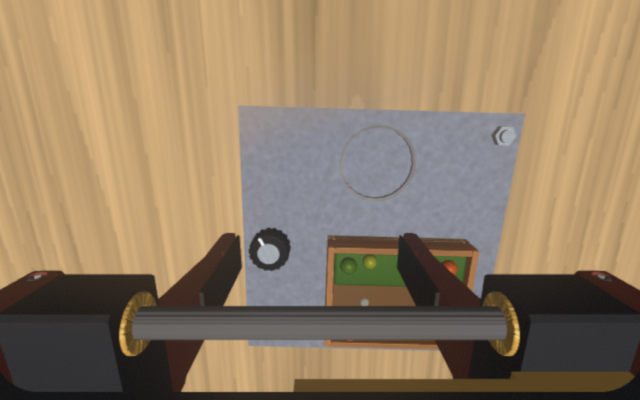

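Wrist view: the pocket ring is at about (377,162) and the knob at about (270,249), both close to where the top camera predicted. I'll fit both.

```bash
python3 - <<'E'
from h import *
from scipy.optimize import minimize
im=cv2.imread('pics/w1.png');i=ctrl.camera_info('wrist');i['world_from_camera']=np.load('w1.npy')
f=im.astype(float);s=cv2.GaussianBlur(f[...,2]-f[...,0],(0,0),1.2)
a=np.linspace(0,2*np.pi,120)
def pts(x,y,r,z): return np.array([proj(i,(x+r*np.cos(t),y+r*np.sin(t),z)) for t in a])
def samp(img,p): return cv2.remap(img.astype(np.float32),p[None,:,0].astype(np.float32),p[None,:,1].astype(np.float32),1).mean()
def cost(q): return -samp(s,pts(q[0],q[1],q[2],45))
best=min((minimize(cost,(565+dx,82+dy,r),method='Nelder-Mead') for dx in(-3,3) for dy in(-3,3) for r in(34,36)),key=lambda r:r.fun)
print('pocket',best.x,best.fun)
# knob: outer top edge dark disc
g=cv2.GaussianBlur(cv2.cvtColor(im,6).astype(float),(0,0),1)
def ck(q): return samp(g,pts(q[0],q[1],16.5,86))-samp(g,pts(q[0],q[1],19.8,86))
b=min((minimize(ck,(461+dx,10+dy),method='Nelder-Mead') for dx in(-4,0,4) for dy in(-4,0,4)),key=lambda r:r.fun)
print('knob',b.x,b.fun, 'raw',ray(i,270,248,86))
# board corners
for p in((239,107),(523,114)):print(ray(i,*p,45))
E
```

```text
pocket [563.19378145  82.17858171  34.62281479] -2.3194198608398438
knob [464.28474519  12.42571956] -55.96345138549805 raw [465.19887195  14.52556878  86.        ]
[436.78174007 133.90732896  45.        ]
[693.51602751 126.8970684   45.        ]
```

```bash
python3 -m creep '[{"translation":[265,0,90],"angular":[0,0,0],"jaw":1},{"translation":[265,0,90],"angular":[0,0,0],"jaw":1},{"translation":[265,0,90],"angular":[0,0,0],"jaw":1},{"translation":[265,0,90],"angular":[0,0,0],"jaw":1},{"translation":[265,0,90],"angular":[0,0,0],"jaw":1},{"translation":[265,0,90],"angular":[0,0,0],"jaw":1},{"translation":[265,0,90],"angular":[0,0,0],"jaw":1},{"translation":[265,0,90],"angular":[0,0,0],"jaw":1}]'
python3 - <<'E'
from h import *
i=ctrl.camera_info('wrist');im=ctrl.get_image('wrist')[:,:,::-1].copy();cv2.imwrite('pics/w2.png',im)
hsv=cv2.cvtColor(im,cv2.COLOR_BGR2HSV)
m=(hsv[...,0]>22)&(hsv[...,0]<40)&(hsv[...,1]>170)
n,lab,st,ce=cv2.connectedComponentsWithStats(m.astype(np.uint8))
for k in range(1,n):
    if st[k,4]>60:
        c=cv2.findContours((lab==k).astype(np.uint8),0,1)[0][0]
        e=cv2.fitEllipse(cv2.convexHull(c));print(st[k],e,ray(i,*e[0],20).round(1))
print(ctrl.get_obs()['ee_pos'])
E
```

```text
t: 3.55
ee_pos: [508.5, 320.0, 90.3]
orientation: [2.225, 2.218, 0.001]
ft_force: [0.5, 0.0, 0.5]
width: 88.2
grasp_force: 0.0
[ 216    0  102   90 4065] ((265.6432189941406, 39.725833892822266), (101.04500579833984, 105.57762145996094), 29.114072799682617) [474. 441.  20.]
[249  25  36  40 457] ((266.17999267578125, 44.54793930053711), (35.06361389160156, 38.94682312011719), 8.025467872619629) [474.2 438.   20. ]
[ 285  173   66   63 2903] ((317.2938537597656, 204.00115966796875), (61.91284942626953, 65.40599060058594), 94.04676818847656) [507.8 326.6  20. ]
[ 423  184   44   42 1337] ((444.4729309082031, 204.9527587890625), (39.73761749267578, 45.77768325805664), 54.656768798828125) [605.4 325.4  20. ]
[508.50522076 320.20393233  90.30295295]
```

View pics/w2.png

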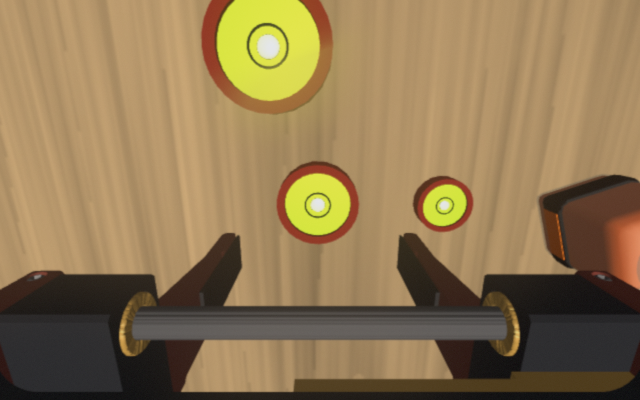

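The middle level is at pixel (318,204), world (507.8,326.6), and its 66 px glass fits 51 mm. Descending and gripping.

```bash
python3 -m creep '[{"translation":[6.5,-0.5,40],"angular":[0,0,0],"jaw":1},{"translation":[6.5,-0.5,70],"angular":[0,0,0],"jaw":1},{"translation":[6.5,-0.5,80.5],"angular":[0,0,0],"jaw":1},{"translation":[6.5,-0.5,80.5],"angular":[0,0,0],"jaw":1},{"translation":[6.5,-0.5,80.5],"angular":[0,0,0],"jaw":0.5},{"translation":[6.5,-0.5,80.5],"angular":[0,0,0],"jaw":0.5},{"translation":[6.5,-0.5,80.5],"angular":[0,0,0],"jaw":0.5},{"translation":[6.5,-0.5,80.5],"angular":[0,0,0],"jaw":0.5}]'
```

```text
t: 4.6
ee_pos: [507.9, 328.3, 10.0]
orientation: [2.222, 2.22, 0.002]
ft_force: [-0.3, 0.3, 6.9]
width: 63.2
grasp_force: 30.0
```

```bash
python3 -m creep '[{"translation":[0,0,-55],"angular":[0,0,0],"jaw":0.5},{"translation":[0,0,-110],"angular":[0,0,0],"jaw":0.5},{"translation":[-308,55,-110],"angular":[0,0,0],"jaw":0.5},{"translation":[-308,55,-110],"angular":[0,0,0],"jaw":0.5},{"translation":[-308,55,-110],"angular":[0,0,0],"jaw":0.5},{"translation":[-308,55,-110],"angular":[0,0,0],"jaw":0.5},{"translation":[-308,55,-110],"angular":[0,0,0],"jaw":0.5},{"translation":[-308,55,-110],"angular":[0,0,0],"jaw":0.5}]'
python3 -m creep '[{"translation":[0,0,0],"angular":[0,0,0],"jaw":0.5},{"translation":[0,0,0],"angular":[0,0,0],"jaw":0.5},{"translation":[0,0,0],"angular":[0,0,0],"jaw":0.5},{"translation":[0,0,0],"angular":[0,0,0],"jaw":0.5},{"translation":[0,0,0],"angular":[0,0,0],"jaw":0.5},{"translation":[0,0,0],"angular":[0,0,0],"jaw":0.5},{"translation":[0,0,0],"angular":[0,0,0],"jaw":0.5},{"translation":[0,0,0],"angular":[0,0,0],"jaw":0.5}]'
python3 - <<'E'
from h import *
print(ctrl.get_obs()['ee_pos'])
i=ctrl.camera_info('wrist');im=ctrl.get_image('wrist')[:,:,::-1].copy();cv2.imwrite('pics/w3.png',im)
np.save('w3.npy',i['world_from_camera']);np.save('w3p.npy',ctrl.get_obs()['ee_pos'])
E
```

```text
t: 5.6
ee_pos: [562.5, 16.2, 119.1]
orientation: [2.228, 2.214, -0.0]
ft_force: [0.0, 0.3, -2.2]
width: 62.9
grasp_force: 30.0
t: 6.6
ee_pos: [562.1, 19.9, 119.2]
orientation: [-2.223, -2.22, 0.0]
ft_force: [-0.3, -0.2, -1.8]
width: 62.9
grasp_force: 30.0
[562.14397776  19.94819235 119.16786606]
```

View pics/w3.png

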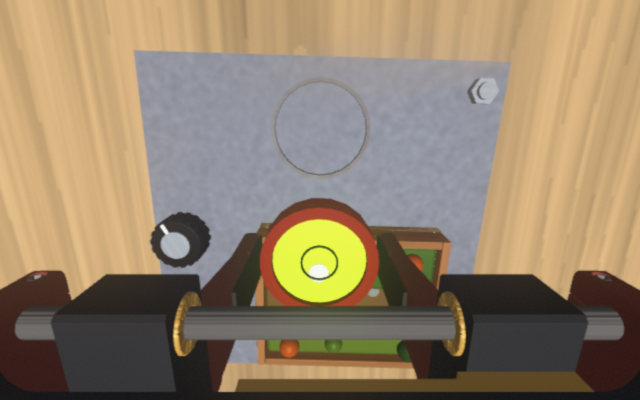

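The level is held upright at about (319,258), with the pocket ring at (321,128) and the knob at about (180,240). I'll fit all three in this one view.

```bash
cat > fit.py <<'E'
from h import *
from scipy.optimize import minimize
a=np.linspace(0,2*np.pi,180)
def pts(i,x,y,r,z,sel=None):
    p=np.array([proj(i,(x+r*np.cos(t),y+r*np.sin(t),z)) for t in a]);return p
def samp(img,p,mask=None):
    v=cv2.remap(img.astype(np.float32),p[None,:,0].astype(np.float32),p[None,:,1].astype(np.float32),1)[0]
    return v[p[:,1]<292].mean()
def run(cost,x0,d=3):
    return min((minimize(cost,[x0[0]+dx,x0[1]+dy]+list(x0[2:]),method='Nelder-Mead') for dx in(-d,0,d) for dy in(-d,0,d)),key=lambda r:r.fun)
def pocket(i,im,x0,z=45):
    f=im.astype(float);s=cv2.GaussianBlur(f[...,2]-f[...,0],(0,0),1)
    return run(lambda q:-samp(s,pts(i,q[0],q[1],q[2],z)),list(x0)+[35])
def knob(i,im,x0):
    g=cv2.GaussianBlur(cv2.cvtColor(im,6).astype(float),(0,0),1)
    return run(lambda q:samp(g,pts(i,q[0],q[1],16.3,86))-samp(g,pts(i,q[0],q[1],20,86)),x0)
def glass(i,im,x0,z):
    f=im.astype(float)[...,1]
    return run(lambda q:samp(f,pts(i,q[0],q[1],27.5,z))-samp(f,pts(i,q[0],q[1],23.5,z)),x0)
E
python3 - <<'E'
from fit import *
im=cv2.imread('pics/w3.png');i=ctrl.camera_info('wrist');i['world_from_camera']=np.load('w3.npy');p=np.load('w3p.npy')
for r in(pocket(i,im,(563,82)),knob(i,im,(464,11)),glass(i,im,(p[0],p[1]),p[2]+10)):print(r.x,r.fun)
for c in((136,51),(510,62)):print(ray(i,*c,45))
E
```

```text
[563.75640185  82.02746339  34.56015455] -5.603221416473389
[468.33841332  11.29780283] -72.29179382324219
[562.64407952  18.17157964] -175.27749633789062
[437.80416679 134.75802763  45.        ]
[694.67778793 127.30238832  45.        ]
```

```bash
python3 -m creep '[{"translation":[32,0.5,0],"angular":[0,0,0],"jaw":0.5},{"translation":[64,1,10],"angular":[0,0,0],"jaw":0.5},{"translation":[64,1,40],"angular":[0,0,0],"jaw":0.5},{"translation":[64,1,60],"angular":[0,0,0],"jaw":0.5},{"translation":[64,1,60],"angular":[0,0,0],"jaw":0.5},{"translation":[64,1,60],"angular":[0,0,0],"jaw":0.5},{"translation":[64,1,60],"angular":[0,0,0],"jaw":0.5},{"translation":[64,1,60],"angular":[0,0,0],"jaw":0.5}]'
python3 - <<'E'
from fit import *
p=ctrl.get_obs()['ee_pos'];print(p)
i=ctrl.camera_info('wrist');im=ctrl.get_image('wrist')[:,:,::-1].copy();cv2.imwrite('pics/w4.png',im)
np.save('w4.npy',i['world_from_camera'])
r=glass(i,im,(p[0],p[1]),p[2]+10);print(r.x)
r=knob(i,im,(466,11));print('knob',r.x,r.fun)
E
python3 -m creep '[{"translation":[0,0,2],"angular":[0,0,0],"jaw":0.5},{"translation":[0,0,4],"angular":[0,0,0],"jaw":0.5},{"translation":[0,0,5],"angular":[0,0,0],"jaw":0.5},{"translation":[0,0,6],"angular":[0,0,0],"jaw":0.5},{"translation":[0,0,7],"angular":[0,0,0],"jaw":0.5},{"translation":[0,0,7],"angular":[0,0,0],"jaw":0.5},{"translation":[0,0,7],"angular":[0,0,0],"jaw":0.5},{"translation":[0,0,7],"angular":[0,0,0],"jaw":0.5}]'
```

```text
t: 7.65
ee_pos: [563.8, 83.9, 60.0]
orientation: [2.222, 2.22, 0.002]
ft_force: [-0.3, -0.2, -1.5]
width: 63.5
grasp_force: 30.0
[563.75533036  83.93469749  59.9753478 ]
[564.22625673  82.21892658]
knob [463.   8.] nan
t: 8.7
ee_pos: [563.2, 84.0, 52.2]
orientation: [2.222, 2.22, 0.0]
ft_force: [-0.1, -0.1, -2.0]
width: 62.9
grasp_force: 30.0fit.py:8: RuntimeWarning: Mean of empty slice.
  return v[p[:,1]<292].mean()
  ret = ret.dtype.type(ret / rcount)
```

```bash
python3 -m creep '[{"translation":[0,0,1],"angular":[0,0,0],"jaw":0.5},{"translation":[0,0,2],"angular":[0,0,0],"jaw":0.5},{"translation":[0,0,3],"angular":[0,0,0],"jaw":0.5},{"translation":[0,0,3.5],"angular":[0,0,0],"jaw":0.5},{"translation":[0,0,4],"angular":[0,0,0],"jaw":0.5},{"translation":[0,0,4],"angular":[0,0,0],"jaw":0.5},{"translation":[0,0,4],"angular":[0,0,0],"jaw":0.5},{"translation":[0,0,4],"angular":[0,0,0],"jaw":0.5}]'
```

```text
t: 9.7
ee_pos: [563.2, 84.0, 48.2]
orientation: [2.222, 2.22, 0.0]
ft_force: [0.5, -0.7, -1.7]
width: 62.9
grasp_force: 30.0
```

```bash
python3 -m creep '[{"translation":[0,0,0.5],"angular":[0,0,0],"jaw":0.5},{"translation":[0,0,0.5],"angular":[0,0,0],"jaw":1},{"translation":[0,0,0.5],"angular":[0,0,0],"jaw":1},{"translation":[0,0,0.5],"angular":[0,0,0],"jaw":1},{"translation":[0,0,0.5],"angular":[0,0,0],"jaw":1},{"translation":[0,0,-40],"angular":[0,0,0],"jaw":1},{"translation":[0,0,-75],"angular":[0,0,0],"jaw":1},{"translation":[-50,-50,-90],"angular":[0,0,0],"jaw":1}]'
python3 -m creep '[{"translation":[-15,-10,0],"angular":[0,0,0],"jaw":1},{"translation":[-15,-10,0],"angular":[0,0,0],"jaw":1},{"translation":[-15,-10,0],"angular":[0,0,0],"jaw":1},{"translation":[-15,-10,0],"angular":[0,0,0],"jaw":1},{"translation":[-15,-10,0],"angular":[0,0,0],"jaw":1},{"translation":[-15,-10,0],"angular":[0,0,0],"jaw":1},{"translation":[-15,-10,0],"angular":[0,0,0],"jaw":1},{"translation":[-15,-10,0],"angular":[0,0,0],"jaw":1}]'
python3 - <<'E'
from fit import *
p=ctrl.get_obs()['ee_pos'];print(p,ctrl.get_obs()['qpos'])
i=ctrl.camera_info('wrist');im=ctrl.get_image('wrist')[:,:,::-1].copy();cv2.imwrite('pics/w5.png',im)
np.save('w5.npy',i['world_from_camera'])
print('lvl',glass(i,im,(563,82),58).x,'pocket',proj(i,(563.5,82,45)))
r=knob(i,im,(465,11));print('knob',r.x,r.fun,proj(i,(*r.x,86)))
E
```

```text
t: 10.7
ee_pos: [523.8, 41.8, 138.7]
orientation: [2.216, 2.22, 0.009]
ft_force: [-0.6, -0.3, -0.0]
width: 87.6
grasp_force: 0.0
t: 11.7
ee_pos: [509.9, 25.8, 136.1]
orientation: [-2.222, -2.22, 0.0]
ft_force: [-0.1, -0.6, 0.0]
width: 87.9
grasp_force: 0.0
[509.91941819  25.83957803 136.13361442] [ 2.73320115e-02  3.83279999e-01  1.94294318e+00 -2.42267135e-05
  8.15393107e-01  2.82744520e-02]
lvl [563.01294186  81.20222526] pocket [386.27823056 135.90406628]
knob [465.87900998  13.03083028] -60.41441345214844 [257.31242037 237.80374904]
```

View pics/w5.png

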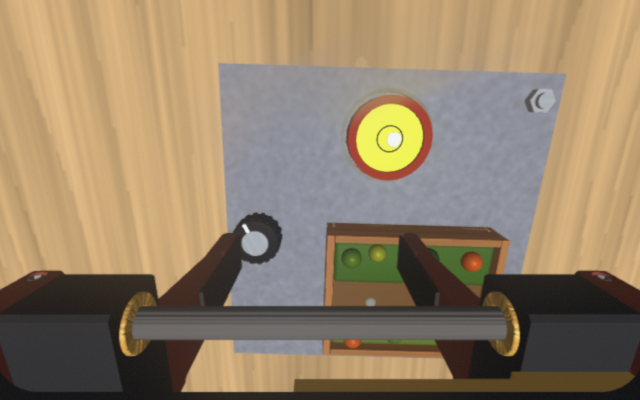

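The level is seated in the pocket at (389,137), with the bubble displaced to the rear at (395,139). The knob cap's pale disc is at about (255,243).

```bash
cat > bub.py <<'E'
from fit import *
def bubble(i,im,c):
    """offset of pale bubble from level centre c, world mm; ring from dark pixels"""
    hsv=cv2.cvtColor(im,cv2.COLOR_BGR2HSV);u,v=proj(i,(*c,58));
    Y,X=np.mgrid[:400,:640];roi=(X-u)**2+(Y-v)**2<26**2
    m=roi&(hsv[...,1]<110)&(hsv[...,2]>190);bc=np.array([X[m].mean(),Y[m].mean()])
    b=ray(i,*bc,55)[:2]
    g=cv2.cvtColor(im,6).astype(float)
    r=run(lambda q:samp(g,pts(i,q[0],q[1],q[2],58)),list(c)+[9.3],1)
    return m.sum(),bc,b,r.x
E
python3 - <<'E'
from bub import *
im=cv2.imread('pics/w5.png');i=ctrl.camera_info('wrist');i['world_from_camera']=np.load('w5.npy')
print(bubble(i,im,(563,81.2)))
hsv=cv2.cvtColor(im,cv2.COLOR_BGR2HSV);Y,X=np.mgrid[:400,:640]
m=((X-255)**2+(Y-242)**2<20**2)&(hsv[...,2]>135)
n,lab,st,ce=cv2.connectedComponentsWithStats(m.astype(np.uint8));print(st,ce)
k=lab[243,255];c=cv2.findContours((lab==k).astype(np.uint8),0,1)[0][0];e=cv2.minEnclosingCircle(c);print(e,ray(i,*ce[k],86),ray(i,*e[0],86))
E
```

```text
(np.int64(187), array([393.82352941, 139.02673797]), array([567.25831743,  80.44224521]), array([ 5.86932721e+02,  9.08809719e+01, -2.61569393e-03]))
[[     0      0    640    400 255469]
 [   242    225     26     31    531]] [[319.63622592 199.41114186]
 [253.96045198 242.25047081]]
((253.5, 239.0), 16.37843894958496) [463.25246233   9.56161327  86.        ] [463.06917308  12.10439547  86.        ]
```

```bash
python3 - <<'E'
from fit import *
i=ctrl.camera_info('wrist')
for n in(1,3,5):
    im=cv2.imread(f'pics/w{n}.png');i['world_from_camera']=np.load(f'w{n}.npy')
    g=cv2.GaussianBlur(cv2.cvtColor(im,6).astype(float),(0,0),1)
    r=run(lambda q:samp(g,pts(i,q[0],q[1],16.5,76))-samp(g,pts(i,q[0],q[1],20,76)),(463,8));print(n,r.x,r.fun)
print(ray(i,255,242.7,76),totool([1,0,0]),ctrl.get_obs()['ee_pos'])
print(ray(ctrl.camera_info('top'),319.5,256.5,76))
E
```

```text
1 [462.00730068   6.59684162] -48.85298538208008
3 [462.60336655   6.26355276] -62.05591583251953
5 [464.08067239   9.46927433] -48.501983642578125
[461.78874144   4.84881647  76.        ] [9.88208581e-04 9.99999511e-01 3.02206915e-05] [509.94236376  25.82315934 136.156794  ]
[460.22633296   6.23091137  76.        ]
```

```bash
python3 -m creep '[{"translation":[-20,-48,0],"angular":[0,0,0],"jaw":0.6},{"translation":[-20,-48,0],"angular":[0,0,0],"jaw":0.6},{"translation":[-20,-48,25],"angular":[0,0,0],"jaw":0.6},{"translation":[-20,-48,60],"angular":[0,0,0],"jaw":0.6},{"translation":[-20,-48,76],"angular":[0,0,0],"jaw":0.6},{"translation":[-20,-48,76],"angular":[0,0,0],"jaw":0.6},{"translation":[-20,-48,76],"angular":[0,0,0],"jaw":0.6},{"translation":[-20,-48,76],"angular":[0,0,0],"jaw":0.6}]'
python3 -m creep '[{"translation":[0,0,0],"angular":[0,0,0],"jaw":0.3},{"translation":[0,0,0],"angular":[0,0,0],"jaw":0.3},{"translation":[0,0,0],"angular":[0,0,0],"jaw":0.3},{"translation":[0,0,0],"angular":[0,0,0],"jaw":0.3},{"translation":[0,0,0],"angular":[0,0,0],"jaw":0.3},{"translation":[0,0,0],"angular":[0,0,0],"jaw":0.3},{"translation":[0,0,0],"angular":[0,0,0],"jaw":0.3},{"translation":[0,0,0],"angular":[0,0,0],"jaw":0.3}]'
```

```text
t: 12.75
ee_pos: [462.7, 5.9, 61.1]
orientation: [2.222, 2.219, 0.002]
ft_force: [0.6, -0.4, -0.7]
width: 52.6
grasp_force: 0.0
t: 13.75
ee_pos: [461.1, 5.9, 60.4]
orientation: [-2.222, -2.22, 0.002]
ft_force: [-2.8, -0.5, 5.5]
width: 35.4
grasp_force: 30.0
```

```bash
cat > look.py <<'E'
import sys
from bub import *
i=ctrl.camera_info('wrist');im=ctrl.get_image('wrist')[:,:,::-1].copy();cv2.imwrite(f'pics/{sys.argv[1]}.png',im)
np.save(f'{sys.argv[1]}.npy',i['world_from_camera'])
g=glass(i,im,(563,81.5),58);n,bc,b,_=bubble(i,im,g.x)
print('level',g.x,g.fun,'px',proj(i,(*g.x,58)),'bubble',n,bc,b,'off',b-g.x, ctrl.get_obs()['qpos'][5])
E
python3 look.py w6
```

```text
level [561.88517173  80.9752191 ] -157.94683837890625 px [519.44424371 111.08557178] bubble 335 [530.29552239 111.45074627] [569.2575081   80.77359672] off [ 7.37233637 -0.20162238] -0.01207142644602206
```

```bash
python3 -m creep '[{"translation":[0,0,0],"angular":[0,0,0.18],"jaw":0.3},{"translation":[0,0,0],"angular":[0,0,0.36],"jaw":0.3},{"translation":[0,0,0],"angular":[0,0,0.54],"jaw":0.3},{"translation":[0,0,0],"angular":[0,0,0.72],"jaw":0.3},{"translation":[0,0,0],"angular":[0,0,0.9],"jaw":0.3},{"translation":[0,0,0],"angular":[0,0,1.08],"jaw":0.3},{"translation":[0,0,0],"angular":[0,0,1.26],"jaw":0.3},{"translation":[0,0,0],"angular":[0,0,1.44],"jaw":0.3}]'
python3 -m creep '[{"translation":[0,0,0],"angular":[0,0,0.15],"jaw":0.3},{"translation":[0,0,0],"angular":[0,0,0.3],"jaw":0.3},{"translation":[0,0,0],"angular":[0,0,0.45],"jaw":0.3},{"translation":[0,0,0],"angular":[0,0,0.55],"jaw":0.3},{"translation":[0,0,0],"angular":[0,0,0.55],"jaw":0.3},{"translation":[0,0,0],"angular":[0,0,0.55],"jaw":0.3},{"translation":[0,0,0],"angular":[0,0,0.55],"jaw":0.3},{"translation":[0,0,0],"angular":[0,0,0.55],"jaw":0.3}]'
```

```text
t: 14.8
ee_pos: [461.9, 5.2, 60.4]
orientation: [3.134, 0.196, 0.0]
ft_force: [-1.7, -6.9, 3.0]
width: 35.3
grasp_force: 30.0
t: 15.8
ee_pos: [461.9, 4.8, 60.4]
orientation: [3.071, -0.654, 0.0]
ft_force: [-1.7, -9.6, 3.6]
width: 35.2
grasp_force: 30.0
```

```bash
python3 -m creep '[{"translation":[0,0,0],"angular":[0,0,0],"jaw":0.6},{"translation":[0,0,0],"angular":[0,0,0],"jaw":0.6},{"translation":[0,0,0],"angular":[0,0,0],"jaw":0.6},{"translation":[0,0,-35],"angular":[0,0,0],"jaw":0.6},{"translation":[0,0,-70],"angular":[0,0,0],"jaw":0.6},{"translation":[6,-55,-70],"angular":[0,0,0],"jaw":0.3},{"translation":[11,-110,-70],"angular":[0,0,0],"jaw":0},{"translation":[11,-110,-70],"angular":[0,0,0],"jaw":0}]'
python3 -m creep '[{"translation":[0,0,0],"angular":[0,0,0],"jaw":0},{"translation":[0,0,0],"angular":[0,0,0],"jaw":0},{"translation":[0,0,0],"angular":[0,0,0],"jaw":0},{"translation":[0,0,0],"angular":[0,0,0],"jaw":0},{"translation":[0,0,0],"angular":[0,0,0],"jaw":0},{"translation":[0,0,0],"angular":[0,0,0],"jaw":0},{"translation":[0,0,0],"angular":[0,0,0],"jaw":0},{"translation":[0,0,0],"angular":[0,0,0],"jaw":0}]'
python3 look.py w7
```

```text
t: 16.8
ee_pos: [518.8, 104.6, 130.5]
orientation: [-3.072, 0.65, -0.004]
ft_force: [-0.2, -0.3, 0.1]
width: 25.9
grasp_force: 0.0
t: 17.8
ee_pos: [516.8, 101.9, 130.2]
orientation: [-3.073, 0.655, -0.0]
ft_force: [-0.2, 0.1, 0.2]
width: 0.3
grasp_force: 0.0
level [564.37195364  80.83836864] -150.473388671875 px [318.88974671 144.94289297] bubble 190 [317.97894737 143.15263158] [565.56257913  81.04309858] off [1.1906255  0.20472994] 2.1628915141473017
```

View pics/w7.png

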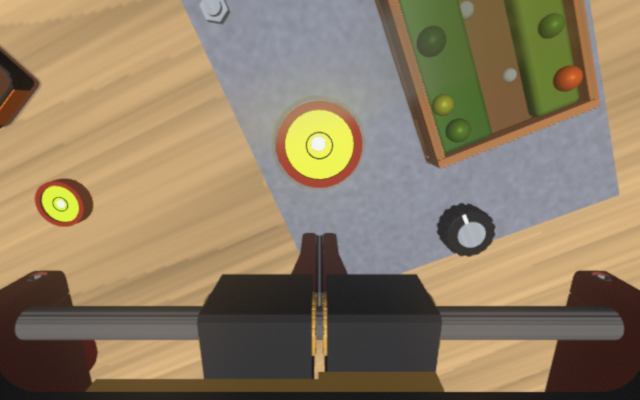

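The bubble lies inside the ring at (318,143), ring centre (319,145), about 1 mm off. Now moving above the level with the fingers shut.

```bash
python3 -m creep '[{"translation":[50.5,0,0],"angular":[0,0,0],"jaw":0},{"translation":[50.5,0,0],"angular":[0,0,0],"jaw":0},{"translation":[50.5,0,40],"angular":[0,0,0],"jaw":0},{"translation":[50.5,0,60],"angular":[0,0,0],"jaw":0},{"translation":[50.5,0,67],"angular":[0,0,0],"jaw":0},{"translation":[50.5,0,67],"angular":[0,0,0],"jaw":0},{"translation":[50.5,0,67],"angular":[0,0,0],"jaw":0},{"translation":[50.5,0,67],"angular":[0,0,0],"jaw":0}]'
python3 -m creep '[{"translation":[0,0,1],"angular":[0,0,0],"jaw":0},{"translation":[0,0,2],"angular":[0,0,0],"jaw":0},{"translation":[0,0,3],"angular":[0,0,0],"jaw":0},{"translation":[0,0,4],"angular":[0,0,0],"jaw":0},{"translation":[0,0,4],"angular":[0,0,0],"jaw":0},{"translation":[0,0,4],"angular":[0,0,0],"jaw":0},{"translation":[0,0,4],"angular":[0,0,0],"jaw":0},{"translation":[0,0,4],"angular":[0,0,0],"jaw":0}]'
```

```text
t: 18.85
ee_pos: [563.5, 81.3, 64.0]
orientation: [-3.072, 0.655, -0.002]
ft_force: [-0.2, 0.1, 0.4]
width: 0.8
grasp_force: 0.0
t: 19.85
ee_pos: [562.9, 81.2, 59.2]
orientation: [-3.073, 0.655, -0.0]
ft_force: [-0.3, -0.1, 0.6]
width: 0.3
grasp_force: 0.0
```

```bash
python3 -m creep '[{"translation":[0,0,0.3],"angular":[0,0,0],"jaw":0},{"translation":[0,0,0.6],"angular":[0,0,0],"jaw":0},{"translation":[0,0,0.9],"angular":[0,0,0],"jaw":0},{"translation":[0,0,1.2],"angular":[0,0,0],"jaw":0},{"translation":[0,0,1.5],"angular":[0,0,0],"jaw":0},{"translation":[0,0,1.5],"angular":[0,0,0],"jaw":0},{"translation":[0,0,1.5],"angular":[0,0,0],"jaw":0},{"translation":[0,0,1.5],"angular":[0,0,0],"jaw":0}]'
```

```text
t: 20.85
ee_pos: [563.0, 81.2, 58.3]
orientation: [-3.072, 0.655, -0.0]
ft_force: [-2.4, 0.3, 8.1]
width: 0.5
grasp_force: 4.0
```

```bash
python3 -m creep '[{"translation":[0,0,0.1],"angular":[0,0,0],"jaw":0},{"translation":[0,0,0.2],"angular":[0,0,0],"jaw":0},{"translation":[0,0,0.3],"angular":[0,0,0],"jaw":0},{"translation":[0,0,0.3],"angular":[0,0,0],"jaw":0},{"translation":[0,0,0.3],"angular":[0,0,0],"jaw":0},{"translation":[0,0,0.3],"angular":[0,0,0],"jaw":0},{"translation":[0,0,0.3],"angular":[0,0,0],"jaw":0},{"translation":[0,0,0.3],"angular":[0,0,0],"jaw":0}]'
python3 -m creep '[{"translation":[0,0,0],"angular":[0,0,0],"jaw":0},{"translation":[0,0,0],"angular":[0,0,0],"jaw":0},{"translation":[0,0,0],"angular":[0,0,0],"jaw":0},{"translation":[0,0,0],"angular":[0,0,0],"jaw":0},{"translation":[0,0,0],"angular":[0,0,0],"jaw":0},{"translation":[0,0,0],"angular":[0,0,0],"jaw":0},{"translation":[0,0,0],"angular":[0,0,0],"jaw":0},{"translation":[0,0,0],"angular":[0,0,0],"jaw":0}]'
python3 - <<'E'
from bub import *
i=ctrl.camera_info('wrist');im=ctrl.get_image('wrist')[:,:,::-1].copy();print(proj(i,(563,81.3,58)))
cv2.imwrite('pics/w8.png',cv2.resize(im[150:320,200:440],None,fx=3,fy=3,interpolation=2))
E
```

```text
t: 21.85
ee_pos: [563.0, 81.2, 58.3]
orientation: [-3.072, 0.655, -0.0]
ft_force: [-2.9, -1.0, 11.1]
width: 0.5
grasp_force: 5.4
t: 22.85
ee_pos: [563.0, 81.2, 58.3]
orientation: [-3.072, 0.655, -0.0]
ft_force: [-3.2, 0.2, 11.7]
width: 0.7
grasp_force: 5.4
[319.26765188 252.18776734]
```

View pics/w8.png

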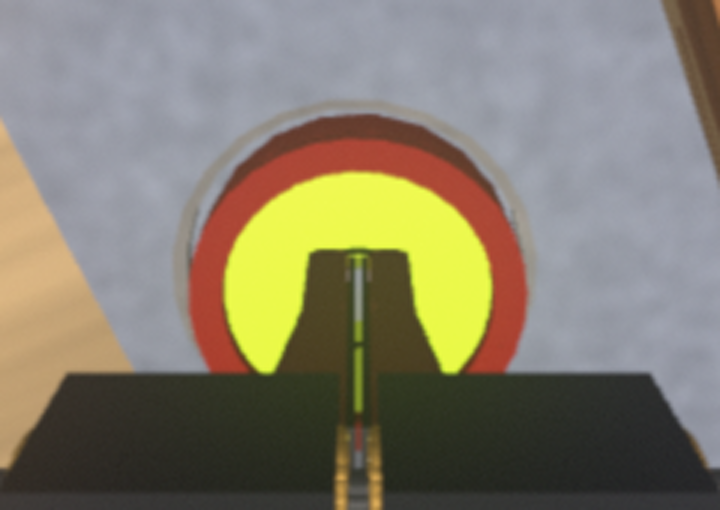

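The bubble shows through the finger gap at crop rows 268–320, with the ring at rows 253–343, so it is centred within about 1 mm. The push is steady at about 12 N, so I'm handing in.

```bash
python3 -c "
from workcell import ctrl
print(ctrl.close_job())"
```

```text
the job is handed in; nothing more can be done
None
```

I handed the job in at about 23 s: the level is seated in its pocket, the bubble is about 1 mm from the ring's centre by camera, and the fingers are still pressing with about 12 N; no verdict came back.

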